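Put the griddle scraper away in the slotted block

TASK

Draw the griddle scraper out of the draining stand and slide its blade down into the slotted wooden block, fully home, so that the collar under its handle sits on the top of the block. Only one of the four slots is deep enough, the others have a stop hidden inside and no one can see which: try them by feel, and leave the scraper standing in the right one. Leave the masala box, the jars and the tumbler where they are.

Things in the scene. Friction and masses are not known exactly. Their poses are not given: they have to be found in the camera images.
- scraper: griddle scraper, 165 mm long, 220 g. Origin: middle of the blade's lower edge; z runs up to the handle's end, x along the blade's width, y across its thickness. Steel blade 70 (x) by 3 (y) mm, z=0 to 85; collar 34 by 24 mm, z=85 to 97; wooden handle 32 (x) by 22 (y) mm, z=97 to 165. Starts loose in the stand's pocket, leaning about 20 degrees, handle towards the robot
- grip (a point): middle of the scraper's handle, 130 mm above the blade's lower edge on its centre line; axes as the scraper
- collar (a point): underside of the scraper's collar on its centre line, 85 mm above the blade's lower edge; this face rests on the block's top when the blade is fully home
- stand: fixed steel draining stand, base 150 (x) by 80 (y) mm, with a pocket 76 by 7 mm leaning 17 degrees, its top towards the stand's -x; pocket 58 mm deep along its lean, the middle of its floor 34 mm above the origin, so about 27 mm of blade show above it. Draw the scraper out along its own length. Origin: middle of the base's underside
- holder: fixed dark wooden block, 102 (x) by 144 (y) by 106 (z) mm, with four vertical slots open at the top, side by side along y, each 78 mm long (x) and 6.5 mm wide (y). Three have a hidden stop 55 mm below the top, one is 96 mm deep; which one changes every time. Origin: middle of the underside; z up. Block and stand may change sides
- slot0 (a point): middle of the mouth of the first slot (y = -45 mm in the block's frame), level with the block's top, axes as the block
- slot1 (a point): the same for the second slot (y = -15 mm)
- slot2 (a point): the same for the third slot (y = +15 mm)
- slot3 (a point): the same for the fourth slot (y = +45 mm)
- masala_box: round stainless box with a lid and knob, 140 mm across, 87 mm high; bystander. Origin: middle of its underside
- jar_a: clear jar with red cap, 80 mm across, 130 mm high; bystander. Origin: middle of its underside
- jar_b: clear jar like the other; bystander. Origin: middle of its underside
- tumbler: open steel tumbler, 72 mm across, 90 mm high; bystander. Origin: middle of its underside
There are look-alikes about, which are no part of the job. Of the things that look like the scraper, the smaller one is meant.

How it is judged:
By the outcome, as a careful person would: the job done as asked, in the order asked, and still so for the second after the job is handed in, with the robot touching nothing.
It also fails if it takes over 72 s, if anything falls off the work surface, if the arm or the gripper's body presses on something with over 40 N, if the wrist force passes 120 N, or if a joint passes its speed limit or range.

ROBOT

A 6-joint arm with a two-finger parallel gripper is mounted at the origin on the work surface. World frame = base frame: x ahead of the robot, y to its left, z up, the work surface at z = 0. Lengths are in m, angles in degrees, forces in N, time in s.
With the tool pointing down it reaches from about 0.3 to 0.85 m from the base axis. Payload 4.2 kg.
Tool frame: the origin (TCP) lies at the very end of the fingers, on their centre line; the grasp point (between the pads) lies 19 mm behind it (arm.pinch_z is the distance from the TCP to the grasp point, in m); z points along the fingers, y is the line along which they close (so a half turn about z gives the same grasp; the last joint's range is limited). The gripper opens to 91 mm and grips with 3 to 60 N. Pads are 32 mm wide; open, the fingers measure 118 mm over their backs; the gripper's body (76 mm by 178 mm) begins 60 mm behind the grasp point.
Start: joints at [65.145, 18.312, 89.639, -0, 72.044, -1.146], TCP at [0.231, 0.526, 0.214] pointing down, gripper open.
Joint ranges: [-177.97, 177.97], [-48.28, 115.42], [12.27, 149.76], [-77.06, 257.06], [2.81, 150.46], [-146.56, 146.56]. Speed limits (degrees/s): [147.25, 147.25, 180, 180, 180, 180].

INTERFACE

Orientations are given as a 3x3 rotation matrix whose columns are the frame's x, y, z axes.
In Python, from workcell import arm gives the robot as it stands.
- The arm moves only by the tool arm_command, never from a script. Its argument "motion" is a list of rows, each an object with "dr": the turn, a rotation vector about the tool's x, y, z each as a share of 90 degrees, from -1 to 1, a list of three; "offset": the shift along the tool's x, y, z each as a share of 25 cm, from -1 to 1, a list of three; "fingers": the opening, from -1 (shut) to 1 (fully open). In form: [{"dr": [rx, ry, rz], "offset": [dx, dy, dz], "fingers": fingers}, ...]. A call has 1 to 12 rows; each row is the pose to reach, as a shift and turn from the pose commanded when the call began, along the tool's axes at that moment; what a row does not reach only later rows make up. A row lasts 1/10 s, in which the tool goes at most 50 mm and 8.59 degrees, less where a joint would pass 70% of its speed; a pose out of reach is approached as far as the arm can. A call with a number of a shift or a turn outside -1 to 1 is refused whole. A call with a gripper value outside its range is refused whole. The fingers move at their own pace and stop on an object; "squeeze" is the grip in N (left out, the last holds). Time passes only in rows, so rows that repeat a pose let the fingers close. It gives the time, the measured TCP pose, the force, the opening and the grip force at its end, in the units of the state.
- arm.get_state(): the state, without advancing time (a new reading comes with each control period).
- arm.capture(name): name is "scene" or "top" or "wrist"; returns a dict with "pixels" (384x512x3 uint8, blue, green, red), "camera_matrix" (3x3 intrinsics, pixels), "R" (3x3) and "t" (3): a world point X has camera coordinates R X + t. Camera axes: x right, y down, z forward; pixel columns grow to the right and rows downward; lengths in m; the calibration is good to about 2 mm. A picture is of the moment at which its call begins. There is no depth.
- arm.hand_in(): hands the job in; it is judged then, once.
The state is a dict: "time": time; "joint_pos": joint angles; "dq": joint speeds; "tau": joint torques, N m; "ee_pos": TCP position; "eef_rot": TCP orientation; "contact_force": force on the tool from outside, world axes, zero at the start; "torque": the same for the moment, N m; "width": finger opening in m; "gripper_force": force on a finger pad.
Only numpy, scipy, OpenCV 4.12 (cv2) and the standard library are available. Lean on these libraries where they do the work, as an engineer would, in place of code of your own. Each camera call takes 0.05 s, during which the arm holds its last target. There are 200 camera calls.

## Working session

There is one attempt and no reset: what is moved stays moved. The work goes in short steps, Python scripts to look and compute and a tool call to move; the robot and the scene stay as the last step left them, time stands still between calls to the robot, and variables do not carry over. Pictures are saved under pics/ and viewed, at most 10 in all, crops included, and the job is handed in when it is done.

Besides the shell and the picture viewer there is one more tool, called as name([rows], argument=value, ...), one row to a line, values as JSON. arm_command: Moves the arm, as the interface text tells. Shift numbers are shares of 25 cm and turn numbers shares of 90 degrees, none past 1 either way. Its arguments: {"type":"object","properties":{"motion":{"type":"array","items":{"type":"object","properties":{"dr":{"type":"array","items":{"type":"number","minimum":-1,"maximum":1}},"offset":{"type":"array","items":{"type":"number","minimum":-1,"maximum":1}},"fingers":{"type":"number"}}}},"squeeze":{"type":"number"}},"required":["motion"]}

```bash
mkdir -p pics; ls; python3 - <<'E'
from workcell import arm
import cv2,numpy as np
for n in("scene","top"):
    c=arm.capture(n); cv2.imwrite(f"pics/{n}0.png",c["pixels"]); np.savez(f"{n}0.npz",**c)
    print(n,c["camera_matrix"].tolist(),c["R"].round(4).tolist(),c["t"].round(4).tolist())
s=arm.get_state();print(s, arm.pinch_z)
E
```

```text
pics
scene [[371.8144034099683, 0.0, 259.4049939216635], [0.0, 371.8144034099683, 187.95921357005182], [0.0, 0.0, 1.0]] [[-0.7231, 0.6908, -0.0028], [0.4607, 0.4793, -0.747], [-0.5147, -0.5414, -0.6648]] [0.3645, -0.132, 1.1872]
top [[416.01421956899514, 0.0, 255.77145630693846], [0.0, 416.01421956899514, 197.0792668539515], [0.0, 0.0, 1.0]] [[-0.0056, -0.9999, 0.0129], [-0.9872, 0.0034, -0.1596], [0.1595, -0.0136, -0.9871]] [-0.0068, 0.5044, 1.2084]
{'time': 0.1, 'joint_pos': array([ 6.51439061e+01,  1.83484169e+01,  8.96991464e+01, -2.10279523e-03,
        7.20444424e+01, -1.14714757e+00]), 'dq': array([-0.03357376, -0.21828442, -0.21421285,  0.08192793,  0.0641044 ,
       -0.01506165]), 'tau': array([-6.44550400e-04, -4.13335168e+01, -2.32508773e+01,  7.27738487e-02,
        4.21751942e-02, -7.49770925e-05]), 'ee_pos': array([0.23103336, 0.52605001, 0.21320179]), 'eef_rot': array([[-9.15604382e-01,  4.02079844e-01, -6.43304120e-04],
       [ 4.02080359e-01,  9.15603200e-01, -1.47172493e-03],
       [-2.73961963e-06, -1.60617775e-03, -9.99998710e-01]]), 'contact_force': array([-0.19482043,  0.32314406,  0.07837807]), 'torque': array([ 0.00269484, -0.01090459, -0.02016991]), 'gripper_force': 0.0, 'width': 0.09147894610393403} 0.0188
```

View pics/scene0.png

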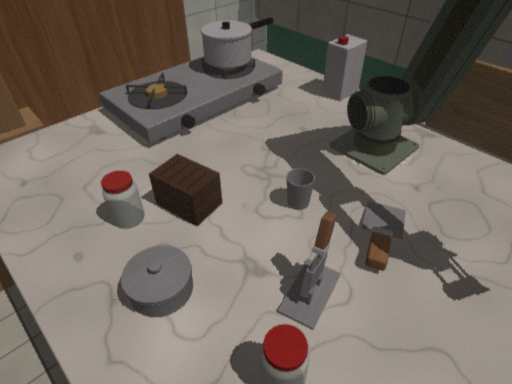

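View pics/top0.png

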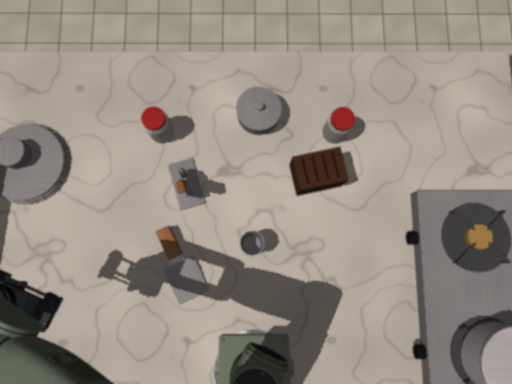

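Scene: stand with scraper near (315,285), its handle top near (328,215), holder near (186,188), and the larger decoy lying at (380,240). Top: stand (187,184), handle (181,186), holder (319,171), tumbler (252,242). I'll zoom in on the details.

```bash
python3 - <<'E'
import cv2,numpy as np
t=cv2.imread("pics/top0.png");s=cv2.imread("pics/scene0.png")
f=lambda im,x,y,w,h,k:cv2.resize(im[y:y+h,x:x+w],(w*k,h*k),interpolation=cv2.INTER_CUBIC)
a=f(t,150,150,80,75,5);b=f(t,280,140,80,75,5)
c=f(s,270,205,80,120,5);d=f(s,140,150,90,75,4)
o=np.zeros((600,800,3),np.uint8)
o[:300,:400]=cv2.resize(a,(400,300),interpolation=cv2.INTER_AREA) if a.shape[:2]!=(300,400) else a
o[300:,:400]=cv2.resize(b,(400,300),interpolation=cv2.INTER_AREA)
o[:,400:]=c
cv2.imwrite("pics/crop1.png",np.clip(o*1.4,0,255).astype(np.uint8))
E
```

```text
(no output)
```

View pics/crop1.png

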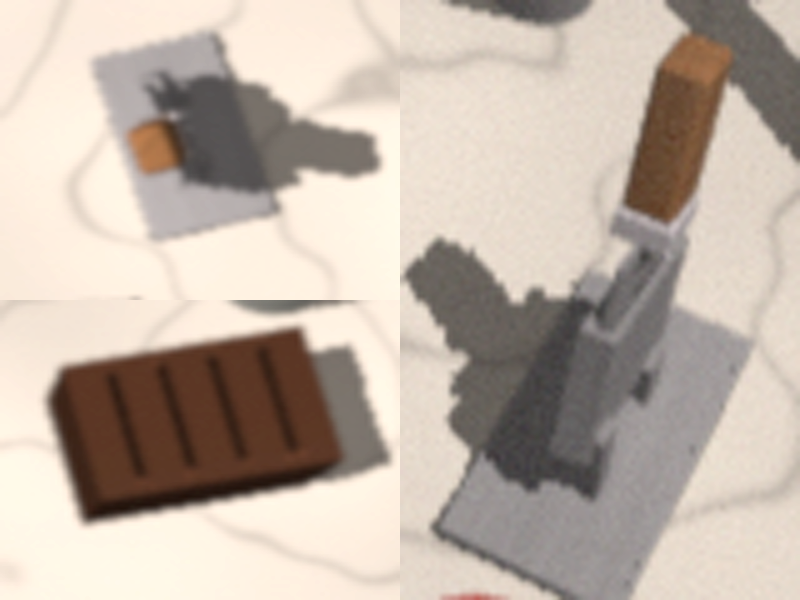

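The crop shows that the pocket's long side runs along the base's long axis. The scraper therefore tilts in its blade plane towards the robot, and the 22 mm thickness is horizontal across the stand. Slots show as four dark lines on the block top. Now the numbers.

```bash
cat > h.py <<'E'
import numpy as np,cv2
def ray(c,p):
    d=c["R"].T@np.linalg.inv(c["camera_matrix"])@[p[0],p[1],1.]; return -c["R"].T@c["t"],d/np.linalg.norm(d)
def plane(c,p,z):
    o,d=ray(c,p); return o+d*(z-o[2])/d[2]
def tri(*rs):
    A=sum(np.eye(3)-np.outer(d,d) for o,d in rs); b=sum((np.eye(3)-np.outer(d,d))@o for o,d in rs)
    return np.linalg.solve(A,b)
def proj(c,X):
    v=c["camera_matrix"]@(c["R"]@X+c["t"]); return v[:2]/v[2]
E
python3 - <<'E'
from h import *
np.set_printoptions(precision=4,suppress=True)
T=np.load("top0.npz");S=np.load("scene0.npz")
print("base corners")
B=[plane(T,p,.006) for p in [(168.4,165),(194,158.3),(205.6,203),(181,210)]]
for b in B: print(b)
print("ctr",np.mean(B,0),"sides",[np.linalg.norm(B[i]-B[(i+1)%4]) for i in range(4)])
# wood masks
for n,c,box in(("T",T,(165,170,200,200)),("S",S,(300,205,345,255))):
    im=c["pixels"].astype(int); x0,y0,x1,y1=box
    m=np.zeros(im.shape[:2],np.uint8); sub=im[y0:y1,x0:x1]
    m[y0:y1,x0:x1]=(sub[...,2]>sub[...,0]*1.7)&(sub[...,2]>60)
    cs=max(cv2.findContours(m,0,1)[0],key=cv2.contourArea); 
    print(n,cv2.boundingRect(cs),cv2.minAreaRect(cs),cv2.approxPolyDP(cs,2,True)[:,0].tolist())
# block slots
im=T["pixels"]
P=[((302,158.75),(308,183.75)),((312.6,156.75),(318.4,181.75)),((322.4,154.5),(328.6,179.5)),((332.6,152.5),(338.8,177.3))]
for a,b in P:
    a,b=plane(T,a,.106),plane(T,b,.106); print("slot",a,b,(a+b)/2,np.linalg.norm(a-b),np.degrees(np.arctan2(*(a-b)[1::-1])))
E
```

```text
base corners
[0.6122 0.2622 0.006 ]
[0.6335 0.183  0.006 ]
[0.4921 0.1448 0.006 ]
[0.4707 0.2198 0.006 ]
ctr [0.5521 0.2025 0.006 ] sides [np.float64(0.0820603330584471), np.float64(0.146481432434625), np.float64(0.07795562311309619), np.float64(0.147752180556717)]
T (176, 181, 10, 12) ((180.60000610351562, 186.29998779296875), (11.067971229553223, 7.905693054199219), 71.56504821777344) [[177, 182], [178, 191], [184, 191], [183, 182]]
S (316, 212, 20, 37) ((325.1321105957031, 230.03775024414062), (12.36245059967041, 36.263187408447266), 15.945395469665527) [[328, 212], [322, 219], [316, 245], [322, 248], [329, 239], [335, 218], [334, 214]]
slot [ 0.6056 -0.1424  0.106 ] [ 0.5319 -0.1579  0.106 ] [ 0.5687 -0.1501  0.106 ] 0.07522961156806814 11.878385162086788
slot [ 0.6114 -0.1732  0.106 ] [ 0.5377 -0.1879  0.106 ] [ 0.5746 -0.1806  0.106 ] 0.07519317028887552 11.220639529618035
slot [ 0.6181 -0.2019  0.106 ] [ 0.5442 -0.2174  0.106 ] [ 0.5811 -0.2096  0.106 ] 0.0755238818762947 11.86183780598771
slot [ 0.624  -0.2317  0.106 ] [ 0.5505 -0.247   0.106 ] [ 0.5873 -0.2393  0.106 ] 0.07503517541118582 11.74698240999618
```

```bash
cat >> h.py <<'E'
from scipy.spatial.transform import Rotation as Ro
def cmd(s,p,R):
    "offset/dr for target tcp p, rot R from state s"
    R0=s["eef_rot"]; return (R0.T@(p-s["ee_pos"])/.25).round(3).tolist(), (Ro.from_matrix(R0.T@R).as_rotvec(degrees=True)/90).round(3).tolist()
def rotz(yaw,tilt):
    "tool R: yaw (deg) of the scraper x axis, tilt of handle towards -x"
    y,t=np.radians([yaw,tilt]); u=np.array([np.cos(y),np.sin(y),0]); v=np.array([-np.sin(y),np.cos(y),0])
    zs=-np.sin(t)*u+np.cos(t)*np.array([0,0,1]); zt=-zs
    return np.column_stack([np.cross(v,zt),v,zt])
E
python3 - <<'E'
from h import *
from workcell import arm
np.set_printoptions(precision=4,suppress=True)
T=np.load("top0.npz");S=np.load("scene0.npz")
e=tri(ray(T,(180.6,186)),ray(S,(329.2,216.9)));print("end",e,proj(T,e),proj(S,e))
R=rotz(15.9,20)
zs=-R[:,2];print("model end",np.array([.552,.2025,.036])+.165*zs)
g=e-.035*zs;print("grip",g, "bottom",e-.165*zs)
s=arm.get_state()
tcp=g-.0188*zs
print(cmd(s,tcp+.10*zs,R),tcp)
# collar check in both
for k in(0,.085,.097,.13): q=e-(.165-k)*zs; print(k,q,proj(T,q),proj(S,q))
E
```

```text
end [0.5098 0.193  0.1895] [180.0739 186.3309] [328.3193 216.784 ]
model end [0.4977 0.187  0.191 ]
grip [0.5213 0.1963 0.1566] bottom [0.5641 0.2085 0.0345]
([-1.508, -0.812, -0.078], [-0.078, -0.214, -0.435]) [0.5275 0.1981 0.139 ]
0 [0.5641 0.2085 0.0345] [183.9064 178.2139] [308.528  286.6742]
0.085 [0.5361 0.2005 0.1143] [182.0633 182.1175] [318.2693 252.274 ]
0.097 [0.5322 0.1994 0.1256] [181.7819 182.7135] [319.7194 247.1535]
0.13 [0.5213 0.1963 0.1566] [180.9781 184.416 ] [323.8094 232.7099]
```

arm_command([
  {"dr": [0,0,-0.2],"offset": [-0.2,-0.1,-0.2],"fingers": 1},
  {"dr": [0,0,-0.4],"offset": [-0.4,-0.2,-0.2],"fingers": 1},
  {"dr": [-0.04,-0.1,-0.435],"offset": [-0.6,-0.4,-0.2],"fingers": 1},
  {"dr": [-0.078,-0.2,-0.435],"offset": [-0.8,-0.5,-0.2],"fingers": 1},
  {"dr": [-0.078,-0.214,-0.435],"offset": [-1,-0.6,-0.2],"fingers": 1},
  {"dr": [-0.078,-0.214,-0.435],"offset": [-1,-0.8,-0.2],"fingers": 1},
  {"dr": [-0.078,-0.214,-0.435],"offset": [-1,-0.812,-0.2],"fingers": 1},
  {"dr": [-0.078,-0.214,-0.435],"offset": [-1,-0.812,-0.2],"fingers": 1},
])

```text
time: 0.9
ee_pos: [0.3777, 0.2347, 0.2635]
eef_rot: [[-0.905, -0.267, 0.33], [-0.251, 0.964, 0.091], [-0.343, -0.0, -0.939]]
contact_force: [0.7, 0.5, 0.1]
width: 0.091
gripper_force: 0.0
```

```bash
python3 - <<'E'
from h import *
from workcell import arm
R=rotz(15.9,20);s=arm.get_state()
print(s["time"],s["ee_pos"],s["eef_rot"].round(3).tolist(),s["joint_pos"])
print(cmd(s,np.array([.5275,.1981,.139])-.10*R[:,2],R))
E
```

```text
0.9 [0.37766617 0.23469507 0.26348275] [[-0.905, -0.267, 0.33], [-0.251, 0.964, 0.091], [-0.343, -0.0, -0.939]] [ 35.44636109  -5.22233797 112.92530615  -8.3617574   53.67590531
 -66.18419932]
([-0.336, -0.302, 0.252], [-0.002, 0.0, -0.004])
```

arm_command([
  {"dr": [0,0,-0.004],"offset": [-0.17,-0.15,0.1],"fingers": 1},
  {"dr": [0,0,-0.004],"offset": [-0.336,-0.302,0.2],"fingers": 1},
  {"dr": [0,0,-0.004],"offset": [-0.336,-0.302,0.25],"fingers": 1},
  {"dr": [0,0,-0.004],"offset": [-0.336,-0.302,0.25],"fingers": 1},
  {"dr": [0,0,-0.004],"offset": [-0.336,-0.302,0.25],"fingers": 1},
])

```text
time: 1.4
ee_pos: [0.4954, 0.1952, 0.233]
eef_rot: [[-0.903, -0.278, 0.328], [-0.262, 0.96, 0.095], [-0.341, -0.0, -0.94]]
contact_force: [-0.8, 0.7, 0.2]
width: 0.0912
gripper_force: 0.0
```

```bash
python3 - <<'E'
from h import *
from workcell import arm
np.set_printoptions(precision=4,suppress=True)
c=arm.capture("wrist");np.savez("w1.npz",**c);s=arm.get_state()
print(s["ee_pos"],c["camera_matrix"],"cam pos tool",s["eef_rot"].T@(-c["R"].T@c["t"]-s["ee_pos"]))
im=c["pixels"].copy();R=rotz(15.9,20)
g=np.array([.5213,.1963,.1566]);
for k in(-.13,-.045,0,.035):
    p=proj(c,g-k*R[:,2]);print(k,p);cv2.circle(im,tuple(int(v) for v in p),3,(255,0,255),1)
cv2.imwrite("pics/w1.png",np.clip(im*1.3,0,255).astype(np.uint8))
E
```

```text
[0.4951 0.1956 0.2337] [[310.7967   0.     256.942 ]
 [  0.     310.7967 191.7041]
 [  0.       0.       1.    ]] cam pos tool [ 0.0844 -0.0002 -0.1702]
-0.13 [252.0034 165.9103]
-0.045 [250.7812 184.0323]
0 [249.8297 198.1417]
0.035 [248.8441 212.7552]
```

View pics/w1.png

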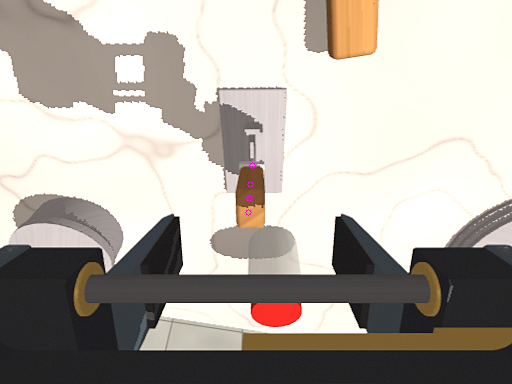

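Wrist view: handle end face around (251,216), about 2 px from the prediction (249,213). The stand axis is in line with the image. Refining with a mask.

```bash
python3 - <<'E'
from h import *
from workcell import arm
np.set_printoptions(precision=4,suppress=True)
c=np.load("w1.npz");T=np.load("top0.npz");S=np.load("scene0.npz");im=c["pixels"].astype(int)
m=((im[...,2]>im[...,0]*1.6)&(im[...,2]>60)).astype(np.uint8);m[:150]=0;m[240:]=0;m[:,:225]=0;m[:,275:]=0
for r in range(165,232,4):
    q=np.where(m[r])[0]; print(r,(q.min(),q.max(),int(im[r,q,2].mean())) if len(q) else None,end=" ")
b=(m&(im[...,2]>140)).astype(np.uint8);ys,xs=np.where(b);print("\nend",xs.min(),xs.max(),ys.min(),ys.max(),xs.mean(),ys.mean())
p=(xs.mean(),ys.mean())
e=tri(ray(c,p),ray(T,(180.6,186)),ray(S,(329.2,216.9)));print(e,[proj(k,e) for k in(c,T,S)])
R=rotz(15.9,20);tcp=e+(.035+.0188)*R[:,2];s=arm.get_state()
print(tcp,cmd(s,tcp,R))
E
```

```text
165 None 169 (np.int64(241), np.int64(262), 85) 173 (np.int64(240), np.int64(262), 86) 177 (np.int64(239), np.int64(263), 86) 181 (np.int64(238), np.int64(263), 84) 185 (np.int64(237), np.int64(263), 84) 189 (np.int64(237), np.int64(263), 88) 193 (np.int64(236), np.int64(264), 94) 197 (np.int64(236), np.int64(264), 95) 201 (np.int64(236), np.int64(264), 95) 205 (np.int64(236), np.int64(264), 115) 209 (np.int64(236), np.int64(264), 166) 213 (np.int64(236), np.int64(264), 165) 217 (np.int64(237), np.int64(264), 168) 221 (np.int64(237), np.int64(264), 168) 225 (np.int64(238), np.int64(263), 172) 229 None 
end 238 264 204 227 251.40070921985816 216.36879432624113
[0.5104 0.1939 0.1911] [array([249.7705, 215.0501]), array([179.6333, 185.9903]), array([328.5993, 216.6224])]
[0.5281 0.199  0.1405] ([0.005, -0.024, 0.395], [0.001, 0.0, 0.003])
```

arm_command([
  {"dr": [0,0,0],"offset": [0.005,-0.021,0.1],"fingers": 1},
  {"dr": [0,0,0],"offset": [0.005,-0.021,0.2],"fingers": 1},
  {"dr": [0,0,0],"offset": [0.005,-0.021,0.3],"fingers": 1},
  {"dr": [0,0,0],"offset": [0.005,-0.021,0.39],"fingers": 1},
  {"dr": [0,0,0],"offset": [0.005,-0.021,0.39],"fingers": 0},
  {"dr": [0,0,0],"offset": [0.005,-0.021,0.39],"fingers": -1},
  {"dr": [0,0,0],"offset": [0.005,-0.021,0.39],"fingers": -1},
  {"dr": [0,0,0],"offset": [0.005,-0.021,0.39],"fingers": -1},
], squeeze=40)

```text
time: 2.25
ee_pos: [0.5285, 0.1994, 0.1437]
eef_rot: [[-0.901, -0.28, 0.333], [-0.262, 0.96, 0.096], [-0.346, -0.0, -0.938]]
contact_force: [-0.4, -0.6, -0.5]
width: 0.0621
gripper_force: 0.0
```

arm_command([
  {"dr": [0,0,0],"offset": [0,0,0],"fingers": -1},
  {"dr": [0,0,0],"offset": [0,0,0],"fingers": -1},
  {"dr": [0,0,0],"offset": [0,0,0],"fingers": -1},
  {"dr": [0,0,0],"offset": [0,0,0],"fingers": -1},
  {"dr": [0,0,0],"offset": [0,0,0],"fingers": -1},
  {"dr": [0,0,0],"offset": [0,0,0],"fingers": -1},
  {"dr": [0,0,0],"offset": [0,0,0],"fingers": -1},
])

```text
time: 2.95
ee_pos: [0.5282, 0.1988, 0.142]
eef_rot: [[-0.902, -0.279, 0.33], [-0.262, 0.96, 0.095], [-0.344, -0.001, -0.939]]
contact_force: [-0.3, 0.0, 0.8]
width: 0.0219
gripper_force: 40.0
```

arm_command([
  {"dr": [0,0,0],"offset": [0,0,-0.04],"fingers": -1},
  {"dr": [0,0,0],"offset": [0,0,-0.08],"fingers": -1},
  {"dr": [0,0,0],"offset": [0,0,-0.14],"fingers": -1},
  {"dr": [0,0,0],"offset": [0,0,-0.2],"fingers": -1},
  {"dr": [0,0,0],"offset": [0,0,-0.28],"fingers": -1},
  {"dr": [0,0,0],"offset": [0,0,-0.36],"fingers": -1},
  {"dr": [0,0,0],"offset": [0,0,-0.44],"fingers": -1},
  {"dr": [0,0,0],"offset": [0,0,-0.44],"fingers": -1},
  {"dr": [0,0,0],"offset": [0,0,-0.44],"fingers": -1},
])

```text
time: 3.85
ee_pos: [0.4916, 0.1883, 0.2455]
eef_rot: [[-0.901, -0.279, 0.331], [-0.262, 0.96, 0.096], [-0.344, -0.001, -0.939]]
contact_force: [0.2, -0.3, -1.4]
width: 0.0217
gripper_force: 40.0
```

```bash
python3 - <<'E'
from h import *
from workcell import arm
np.set_printoptions(precision=4,suppress=True)
s=arm.get_state();print(s["ee_pos"],s["width"],s["gripper_force"])
o=[]
for n in("scene","top"):
    c=arm.capture(n);np.savez(n+"1.npz",**c)
    zs=-s["eef_rot"][:,2];pin=s["ee_pos"]+.0188*zs
    q=[proj(c,pin+k*zs) for k in(.035,0,-.045,-.13)];print(n,q)
    x,y=q[2].astype(int);im=c["pixels"][max(y-60,0):,:][:120,x-65:x+65];o.append(cv2.resize(im,(390,360),interpolation=cv2.INTER_CUBIC))
cv2.imwrite("pics/lift.png",np.clip(np.hstack(o)*1.4,0,255).astype(np.uint8))
E
```

```text
[0.4916 0.1883 0.2455] 0.02168424599746997 39.99167561531067
scene [array([344.2171, 160.9222]), array([339.0585, 179.1955]), array([332.7401, 201.5775]), array([321.6795, 240.7575])]
top [array([176.392 , 192.9252]), array([177.4884, 190.556 ]), array([178.7947, 187.7331]), array([180.9895, 182.9903])]
```

View pics/lift.png

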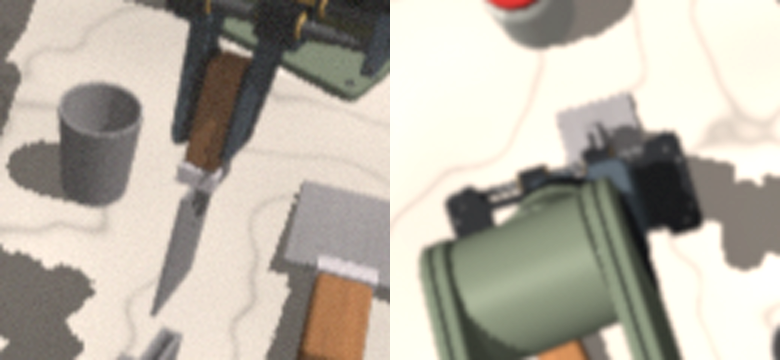

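Scraper is clear of the pocket and straight in the hand. Next: turn it upright and carry it over the block.

```bash
python3 - <<'E'
from h import *
from workcell import arm
s=arm.get_state();R=rotz(11.7,0);C=np.array([.578,-.195,.275])
print(cmd(s,np.array([.50,.19,.29]),R),cmd(s,np.array([.54,-.05,.285]),R),cmd(s,C,R))
E
```

```text
([-0.096, -0.003, -0.16], [0.008, 0.222, 0.05]) ([0.018, -0.969, -0.18], [0.008, 0.222, 0.05]) ([0.047, -1.569, -0.147], [0.008, 0.222, 0.05])
```

arm_command([
  {"dr": [0.0,0.08,0.02],"offset": [-0.05,0,-0.1],"fingers": -1},
  {"dr": [0.005,0.16,0.03],"offset": [-0.09,-0.05,-0.16],"fingers": -1},
  {"dr": [0.008,0.222,0.05],"offset": [-0.08,-0.2,-0.17],"fingers": -1},
  {"dr": [0.008,0.222,0.05],"offset": [-0.06,-0.36,-0.17],"fingers": -1},
  {"dr": [0.008,0.222,0.05],"offset": [-0.03,-0.52,-0.17],"fingers": -1},
  {"dr": [0.008,0.222,0.05],"offset": [0,-0.68,-0.18],"fingers": -1},
  {"dr": [0.008,0.222,0.05],"offset": [0.01,-0.84,-0.18],"fingers": -1},
  {"dr": [0.008,0.222,0.05],"offset": [0.018,-0.97,-0.18],"fingers": -1},
  {"dr": [0.008,0.222,0.05],"offset": [0.018,-0.97,-0.18],"fingers": -1},
])

```text
time: 4.85
ee_pos: [0.5415, -0.0538, 0.2843]
eef_rot: [[-0.98, -0.198, 0.0], [-0.198, 0.98, -0.001], [0.0, -0.001, -1.0]]
contact_force: [0.1, 0.4, -3.2]
width: 0.0216
gripper_force: 40.0
```

```bash
python3 - <<'E'
from h import *
from workcell import arm
s=arm.get_state();R=rotz(11.7,0);C=np.array([.578,-.195,.275])
print(s["ee_pos"],cmd(s,C,R))
E
```

```text
[ 0.54147633 -0.05379178  0.28434856] ([-0.031, -0.583, 0.038], [-0.0, -0.0, -0.003])
```

arm_command([
  {"dr": [0,0,-0.003],"offset": [-0.01,-0.15,0],"fingers": -1},
  {"dr": [0,0,-0.003],"offset": [-0.02,-0.3,0.02],"fingers": -1},
  {"dr": [0,0,-0.003],"offset": [-0.03,-0.45,0.03],"fingers": -1},
  {"dr": [0,0,-0.003],"offset": [-0.03,-0.58,0.04],"fingers": -1},
  {"dr": [0,0,-0.003],"offset": [-0.03,-0.58,0.04],"fingers": -1},
  {"dr": [0,0,-0.003],"offset": [-0.03,-0.58,0.04],"fingers": -1},
  {"dr": [0,0,-0.003],"offset": [-0.03,-0.58,0.04],"fingers": -1},
])

```text
time: 5.55
ee_pos: [0.5773, -0.1891, 0.2756]
eef_rot: [[-0.978, -0.208, 0.001], [-0.208, 0.978, 0.002], [-0.001, 0.002, -1.0]]
contact_force: [0.6, -0.2, -2.0]
width: 0.022
gripper_force: 40.0
```

```bash
python3 - <<'E'
from h import *
from workcell import arm
np.set_printoptions(precision=4,suppress=True)
c=arm.capture("wrist");np.savez("w2.npz",**c);s=arm.get_state();R=s["eef_rot"]
print(s["ee_pos"],R.round(4).tolist())
im=c["pixels"]
for k,q in(("near",(.035,0,.1112)),("far",(-.035,0,.1112)),("mid",(0,0,.1112))): print(k,proj(c,s["ee_pos"]+R@q))
for q in [(.5687,-.1501,.106),(.5746,-.1806,.106),(.5811,-.2096,.106),(.5873,-.2393,.106)]:
    u=np.array([np.cos(.204),np.sin(.204),0])*.039; print("slot",proj(c,q+u),proj(c,q-u))
cr=im[90:340,110:400]
cv2.imwrite("pics/w2.png",cv2.resize(np.clip(cr*2.,0,255).astype(np.uint8),None,fx=2,fy=2,interpolation=cv2.INTER_CUBIC))
E
```

```text
[ 0.5773 -0.189   0.2759] [[-0.9781, -0.2083, 0.0013], [-0.2083, 0.9781, 0.0019], [-0.0017, 0.0016, -1.0]]
near [257.1093 153.9623]
far [257.1616 225.0311]
mid [257.1363 190.7285]
slot [290.9882 207.7774] [293.6419 140.3116]
slot [264.2512 207.3434] [265.1027 139.8047]
slot [238.6528 207.637 ] [237.7773 140.1274]
slot [212.5088 207.5752] [209.8691 140.0447]
```

View pics/w2.png

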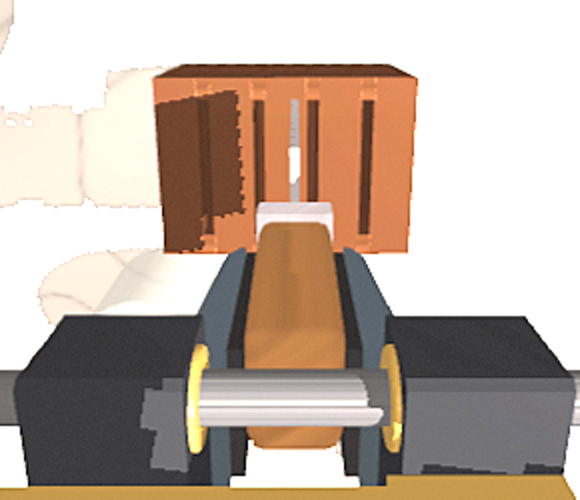

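Wrist view: slots sit where predicted (right slot column 293.5, rows 140–207). The blade's near lower corner is at (257.5,139.5), against (257,154) for a straight grip, so the scraper is tilted in the hand. I'll solve for the in-plane hand pose from the corner, collar edges and handle end.

```bash
python3 - <<'E'
from h import *
from scipy.optimize import least_squares
from workcell import arm
np.set_printoptions(precision=4,suppress=True)
c=np.load("w2.npz");s=arm.get_state();R=s["eef_rot"];p0=s["ee_pos"]
# scraper coords (xs toward robot, zs up from blade edge) -> row
pts=[((.035,0),139.5),((.017,.085),191.5),((.017,.097),201),((-.016,.165),313.5)]
def pose(v,q):
    dx,dz,a=v;x,z=q[0],q[1]-.130
    X=dx+x*np.cos(a)+z*np.sin(a); Z=.0188-(dz+z*np.cos(a)-x*np.sin(a)); return np.array([X,0,Z])
f=lambda v:[proj(c,p0+R@pose(v,q))[1]-r for q,r in pts]
r=least_squares(f,[0,0,0],x_scale=[.01,.01,.1]);print(r.x[:2],np.degrees(r.x[2]),r.fun)
print("zero",np.array(f([0,0,0])))
for k in range(len(pts)):
    P=[p for i,p in enumerate(pts) if i!=k]
    g=least_squares(lambda v:[proj(c,p0+R@pose(v,q))[1]-r for q,r in P],[0,0,0],x_scale=[.01,.01,.1]);print(k,g.x[:2],np.degrees(g.x[2]))
im=c["pixels"]
print("col257 rows",[(r,im[r,257].tolist()) for r in range(130,206,4)])
print("col 253 lower",[(r,im[r,253].tolist()) for r in list(range(186,206,2))+list(range(266,320,3))])
E
```

```text
[-0.0021  0.0211] -6.2281216078292605 [-0.2138  1.3314 -1.1078 -0.0025]
zero [  8.0756  -4.1497  -9.187  -31.1337]
0 [-0.0126  0.0046] -17.56449401295572
1 [-0.0042  0.0182] -6.942019655427814
2 [0.0012 0.0258] -4.843024919821062
3 [0.0783 0.1223] -158.59950809319733
col257 rows [(130, [44, 69, 113]), (134, [43, 68, 112]), (138, [41, 67, 113]), (142, [94, 93, 96]), (146, [93, 93, 96]), (150, [90, 90, 95]), (154, [85, 85, 90]), (158, [85, 85, 91]), (162, [79, 82, 85]), (166, [167, 170, 178]), (170, [170, 173, 181]), (174, [168, 169, 177]), (178, [176, 179, 186]), (182, [87, 87, 93]), (186, [92, 93, 97]), (190, [91, 92, 97]), (194, [106, 107, 116]), (198, [122, 123, 132]), (202, [31, 59, 90])]
col 253 lower [(186, [40, 65, 111]), (188, [39, 64, 110]), (190, [30, 59, 109]), (192, [109, 108, 115]), (194, [107, 108, 116]), (196, [104, 106, 114]), (198, [119, 120, 128]), (200, [109, 112, 123]), (202, [27, 55, 87]), (204, [35, 60, 89]), (266, [39, 68, 103]), (269, [40, 70, 103]), (272, [39, 70, 104]), (275, [48, 47, 48]), (278, [60, 60, 63]), (281, [80, 80, 82]), (284, [90, 90, 92]), (287, [103, 103, 108]), (290, [122, 124, 129]), (293, [88, 90, 93]), (296, [111, 112, 117]), (299, [99, 101, 105]), (302, [99, 97, 96]), (305, [36, 63, 95]), (308, [42, 71, 106]), (311, [39, 70, 105]), (314, [64, 88, 117]), (317, [196, 207, 219])]
```

```bash
python3 - <<'E'
from h import *
from scipy.optimize import least_squares
from workcell import arm
np.set_printoptions(precision=4,suppress=True)
c=np.load("w2.npz");s=arm.get_state();R=s["eef_rot"];p0=s["ee_pos"]
pts=[((.035,0),139.5),((.017,.085),191.5),((.016,.097),201.5),((-.016,.165),313.5)]
def pose(v,q):
    dx,dz,a=v;x,z=q[0],q[1]-.130
    return np.array([dx+x*np.cos(a)+z*np.sin(a),0,-.0188-(dz+z*np.cos(a)-x*np.sin(a))])
def fit(P):
    g=least_squares(lambda v:[proj(c,p0+R@pose(v,q))[1]-r for q,r in P],[0,0,0],x_scale=[.01,.01,.1]);return g
g=fit(pts);print(g.x[:2],np.degrees(g.x[2]),g.fun,"mid bottom tool",pose(g.x,(0,0)))
print("zero",[proj(c,p0+R@pose([0,0,0],q))[1]-r for q,r in pts])
for k in range(4):
    h=fit([p for i,p in enumerate(pts) if i!=k]);print(k,h.x[:2],np.degrees(h.x[2]),pose(h.x,(0,0)))
E
```

```text
[-0.001  -0.0149] -5.766749610360781 [-0.1353  0.9036 -0.7731  0.0081] mid bottom tool [0.012  0.     0.1255]
zero [np.float64(14.462279526190201), np.float64(11.48582713434081), np.float64(9.17621832934799), np.float64(16.324851077018877)]
0 [-0.0093 -0.0281] -14.152469813302265 [0.0224 0.     0.1354]
1 [-0.0025 -0.017 ] -6.282003858933372 [0.0117 0.     0.1274]
2 [ 0.0012 -0.0118] -4.843024919821457 [0.0122 0.     0.1225]
3 [0.0483 0.1105] 9.293415929710426 [ 0.0273  0.     -0.001 ]
```

```bash
python3 - <<'E'
from h import *
from workcell import arm
c=arm.capture("scene");np.savez("s2.npz",**c);s=arm.get_state();R=s["eef_rot"]
for q in [(.035,0,.1112),(-.035,0,.1112),(.035,0,.0262),(-.035,0,.0262),(0,0,-.0538)]: print(q,proj(c,s["ee_pos"]+R@q))
x,y=[int(v) for v in proj(c,s["ee_pos"]+R@np.array([0,0,.05]))];print(x-40,y-50)
cv2.imwrite("pics/s2.png",cv2.resize(np.clip(c["pixels"][y-50:y+50,x-40:x+40]*1.7,0,255).astype(np.uint8),None,fx=6,fy=6,interpolation=cv2.INTER_CUBIC))
E
```

```text
(0.035, 0, 0.1112) [191.84902496 147.30829664]
(-0.035, 0, 0.1112) [171.43132412 161.86247728]
(0.035, 0, 0.0262) [187.2609355  116.70083455]
(-0.035, 0, 0.0262) [165.1666127  130.62979672]
(0, 0, -0.0538) [170.71487725  90.26006726]
138 82
```

View pics/s2.png

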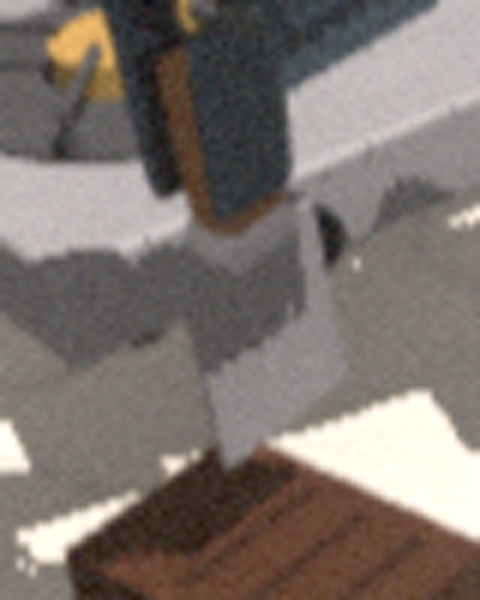

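Scene crop: blade bottom corners at about (195.5,144.5) and (175.5,159.8), which is right of and above the straight-grip prediction. Joint fit of both views.

```bash
python3 - <<'E'
from h import *
from scipy.optimize import least_squares
from workcell import arm
np.set_printoptions(precision=4,suppress=True)
c=np.load("w2.npz");S=np.load("s2.npz");s=arm.get_state();R=s["eef_rot"];p0=s["ee_pos"]
pts=[((.035,0),139.5),((.017,.085),191.5),((.016,.097),201.5),((-.016,.165),313.5)]
sc=[((.035,0),(195.5,144.5)),((-.035,0),(175.5,159.8))]
def pose(v,q):
    dx,dz,a,dy=v;x,z=q[0],q[1]-.130
    return np.array([dx+x*np.cos(a)+z*np.sin(a),dy,-.0188-(dz+z*np.cos(a)-x*np.sin(a))])
def res(v): return np.r_[[proj(c,p0+R@pose(v,q))[1]-r for q,r in pts],np.ravel([proj(S,p0+R@pose(v,q))-r for q,r in sc])*1.,0*v[3]]
for fixy in(0,1):
    f=(lambda v:np.r_[res(v),1000*v[3]]) if fixy else res
    g=least_squares(f,[0,0,0,0],x_scale=[.01,.01,.1,.01]);print(g.x,np.degrees(g.x[2]),g.fun,"bot",pose(g.x,(0,0)))
J=g.jac;print(np.sqrt(np.diag(np.linalg.inv(J.T@J))))
E
```

```text
[ 0.0038 -0.0069 -0.0661 -0.0029] -3.790113027159699 [ 0.2981 -0.5841 -2.5764  1.7832 -0.9455  1.4458 -0.6064  1.9716 -0.    ] bot [ 0.0124 -0.0029  0.1178]
[ 0.0045 -0.0058 -0.0587 -0.0004] -3.361271933393641 [ 0.7335 -0.6553 -2.7378  1.886  -0.2866  1.5836 -0.0005  1.9778 -0.
 -0.4087] bot [ 0.0121 -0.0004  0.1168]
[0.0011 0.0018 0.012  0.0009]
```

Fit: the scraper leans 3.5° in the hand (it followed the pocket's 17°), with its blade bottom at tool x +12 mm and 117 mm ahead. I'll tilt the tool to compensate, hover over slot B and check numerically.

```bash
cat >> h.py <<'E'
BOT=np.array([.0121,0,.1168])
u=np.array([np.cos(np.radians(11.7)),np.sin(np.radians(11.7)),0]);v=np.array([-u[1],u[0],0])
CEN=np.array([.5779,-.1949,.106])+.0008*v
SL={"A":CEN+.045*v,"B":CEN+.015*v,"C":CEN-.015*v,"D":CEN-.045*v}
RT=rotz(11.7,3.5)
def tgt(k,h,bot=BOT): return SL[k]+[0,0,h]-RT@bot
E
python3 - <<'E'
from h import *
from workcell import arm
np.set_printoptions(precision=4,suppress=True)
c=np.load("w2.npz");g=c["pixels"].astype(int).sum(2)
for r in(150,165,180): print(r,[(lo,g[r,lo:hi].argmin()+lo,g[r,lo:hi].tolist()) for lo,hi in((206,222),(232,247),(259,273),(286,300))])
s=arm.get_state();print(cmd(s,tgt("B",.02),RT),tgt("B",.02),SL)
for k in SL: print(k,proj(c,SL[k]+.03*u),proj(c,SL[k]-.03*u))
E
```

```text
150 [(206, np.int64(210), [115, 110, 109, 101, 88, 90, 98, 92, 100, 112, 124, 116, 120, 106, 116, 114]), (232, np.int64(237), [221, 220, 218, 220, 154, 76, 102, 109, 111, 126, 198, 224, 226, 220, 219]), (259, np.int64(268), [251, 214, 222, 228, 191, 118, 119, 118, 108, 76, 185, 232, 222, 224]), (286, np.int64(295), [220, 221, 223, 230, 203, 131, 90, 94, 93, 85, 153, 221, 225, 221])]
165 [(206, np.int64(214), [115, 117, 118, 109, 91, 94, 99, 95, 83, 113, 115, 116, 116, 118, 117, 118]), (232, np.int64(238), [220, 217, 219, 224, 200, 124, 88, 110, 116, 110, 189, 226, 220, 217, 218]), (259, np.int64(268), [443, 241, 211, 229, 177, 104, 116, 120, 100, 71, 185, 231, 221, 220]), (286, np.int64(294), [221, 222, 224, 235, 177, 94, 91, 96, 88, 101, 196, 224, 224, 223])]
180 [(206, np.int64(211), [116, 115, 113, 120, 108, 84, 92, 96, 91, 94, 111, 117, 110, 117, 118, 115]), (232, np.int64(238), [220, 223, 218, 224, 212, 142, 82, 101, 117, 104, 164, 215, 221, 218, 217]), (259, np.int64(267), [254, 217, 216, 228, 174, 106, 114, 113, 100, 102, 191, 224, 218, 219]), (286, np.int64(294), [223, 216, 230, 199, 129, 86, 91, 101, 83, 157, 220, 226, 221, 218])]
([-0.017, 0.04, 0.131], [0.001, -0.038, 0.004]) [ 0.5795 -0.1784  0.2433] {'A': array([ 0.5686, -0.1501,  0.106 ]), 'B': array([ 0.5747, -0.1794,  0.106 ]), 'C': array([ 0.5808, -0.2088,  0.106 ]), 'D': array([ 0.5869, -0.2382,  0.106 ])}
A [291.3414 200.3688] [293.3741 148.488 ]
B [265.3243 200.2662] [266.0182 148.3654]
C [239.2932 200.1635] [238.6467 148.2428]
D [213.2482 200.0608] [211.2599 148.1201]
```

arm_command([
  {"dr": [0,-0.038,0.004],"offset": [-0.017,0.04,0.05],"fingers": -1},
  {"dr": [0,-0.038,0.004],"offset": [-0.017,0.04,0.1],"fingers": -1},
  {"dr": [0,-0.038,0.004],"offset": [-0.017,0.04,0.131],"fingers": -1},
  {"dr": [0,-0.038,0.004],"offset": [-0.017,0.04,0.131],"fingers": -1},
  {"dr": [0,-0.038,0.004],"offset": [-0.017,0.04,0.131],"fingers": -1},
  {"dr": [0,-0.038,0.004],"offset": [-0.017,0.04,0.131],"fingers": -1},
], squeeze=55)

```text
time: 6.25
ee_pos: [0.58, -0.18, 0.2438]
eef_rot: [[-0.978, -0.201, 0.061], [-0.2, 0.98, 0.013], [-0.062, 0.0, -0.998]]
contact_force: [-0.3, -0.2, -2.8]
width: 0.0218
gripper_force: 55.0
```

```bash
python3 - <<'E'
from h import *
from workcell import arm
np.set_printoptions(precision=4,suppress=True)
c=arm.capture("wrist");np.savez("w3.npz",**c);s=arm.get_state();R=s["eef_rot"]
print(s["ee_pos"],tgt("B",.02),s["contact_force"],cmd(s,tgt("B",.02),RT))
b=s["ee_pos"]+R@BOT;print("near corner pred",b,proj(c,b-.035*u))
for k in SL: print(k,proj(c,SL[k]-.039*u),proj(c,SL[k]-.03*u))
im=np.clip(c["pixels"][110:230,190:320]*2.,0,255).astype(np.uint8)
cv2.imwrite("pics/w3.png",cv2.resize(im,None,fx=5,fy=5,interpolation=cv2.INTER_CUBIC))
E
```

```text
[ 0.58   -0.18    0.2439] [ 0.5795 -0.1784  0.2433] [ 0.189  -0.4609 -2.2988] ([0.001, 0.006, 0.002], [0.0, 0.001, -0.001])
near corner pred [ 0.5753 -0.1809  0.1265] [257.0643 140.0276]
A [289.5858 131.4393] [289.2701 140.6728]
B [258.6279 131.5157] [258.6327 140.7477]
C [227.6743 131.592 ] [227.9995 140.8226]
D [196.7248 131.6683] [197.3704 140.8975]
```

View pics/w3.png

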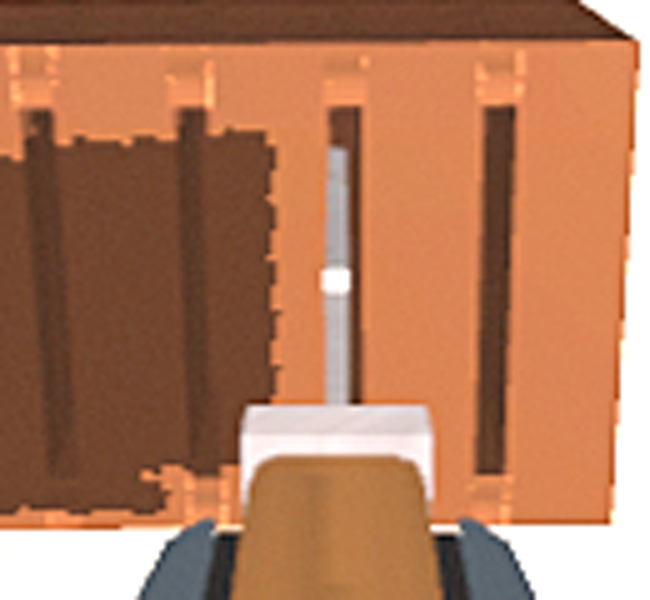

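Blade near corner at (257.6,139.6), as predicted, and slot B's end at (259,131.6). Shifting 1.4 mm to the right and descending slowly.

arm_command([
  {"dr": [0,0,0],"offset": [0,0.006,0],"fingers": -1},
  {"dr": [0,0,0],"offset": [0.001,0.006,0.02],"fingers": -1},
  {"dr": [0,0,0],"offset": [0.002,0.006,0.04],"fingers": -1},
  {"dr": [0,0,0],"offset": [0.004,0.006,0.06],"fingers": -1},
  {"dr": [0,0,0],"offset": [0.005,0.006,0.08],"fingers": -1},
  {"dr": [0,0,0],"offset": [0.006,0.006,0.1],"fingers": -1},
  {"dr": [0,0,0],"offset": [0.007,0.006,0.12],"fingers": -1},
  {"dr": [0,0,0],"offset": [0.007,0.006,0.12],"fingers": -1},
])

```text
time: 7.1
ee_pos: [0.5788, -0.1781, 0.2123]
eef_rot: [[-0.978, -0.201, 0.058], [-0.2, 0.98, 0.014], [-0.06, 0.002, -0.998]]
contact_force: [-0.3, 0.1, -2.4]
width: 0.0218
gripper_force: 55.0
```

arm_command([
  {"dr": [0,0,0],"offset": [0.002,0,0.03],"fingers": -1},
  {"dr": [0,0,0],"offset": [0.004,0,0.06],"fingers": -1},
  {"dr": [0,0,0],"offset": [0.006,0,0.09],"fingers": -1},
  {"dr": [0,0,0],"offset": [0.007,0,0.12],"fingers": -1},
  {"dr": [0,0,0],"offset": [0.008,0,0.14],"fingers": -1},
  {"dr": [0,0,0],"offset": [0.009,0,0.15],"fingers": -1},
  {"dr": [0,0,0],"offset": [0.009,0,0.15],"fingers": -1},
])

```text
time: 7.8
ee_pos: [0.5791, -0.1781, 0.1753]
eef_rot: [[-0.978, -0.201, 0.059], [-0.2, 0.98, 0.014], [-0.061, 0.001, -0.998]]
contact_force: [-0.3, -0.2, -2.3]
width: 0.0215
gripper_force: 55.0
```

arm_command([
  {"dr": [0,0,0],"offset": [0,0,0.008],"fingers": -1},
  {"dr": [0,0,0],"offset": [0.001,0,0.016],"fingers": -1},
  {"dr": [0,0,0],"offset": [0.001,0,0.024],"fingers": -1},
  {"dr": [0,0,0],"offset": [0.001,0,0.024],"fingers": -1},
])

```text
time: 8.2
ee_pos: [0.5793, -0.1781, 0.1695]
eef_rot: [[-0.978, -0.201, 0.06], [-0.2, 0.98, 0.013], [-0.061, 0.001, -0.998]]
contact_force: [-0.1, -0.5, -1.7]
width: 0.0216
gripper_force: 55.0
```

arm_command([
  {"dr": [0,0,0],"offset": [0,0,0.008],"fingers": -1},
  {"dr": [0,0,0],"offset": [0.001,0,0.016],"fingers": -1},
  {"dr": [0,0,0],"offset": [0.001,0,0.024],"fingers": -1},
  {"dr": [0,0,0],"offset": [0.001,0,0.024],"fingers": -1},
])

```text
time: 8.6
ee_pos: [0.5793, -0.178, 0.1633]
eef_rot: [[-0.978, -0.201, 0.059], [-0.2, 0.98, 0.014], [-0.061, 0.001, -0.998]]
contact_force: [-0.4, 0.0, -2.4]
width: 0.0215
gripper_force: 55.0
```

arm_command([
  {"dr": [0,0,0],"offset": [0,0,0.008],"fingers": -1},
  {"dr": [0,0,0],"offset": [0.001,0,0.016],"fingers": -1},
  {"dr": [0,0,0],"offset": [0.002,0,0.024],"fingers": -1},
  {"dr": [0,0,0],"offset": [0.002,0,0.032],"fingers": -1},
  {"dr": [0,0,0],"offset": [0.002,0,0.032],"fingers": -1},
])

```text
time: 9.1
ee_pos: [0.5809, -0.1778, 0.1619]
eef_rot: [[-0.977, -0.201, 0.066], [-0.2, 0.98, 0.013], [-0.068, -0.001, -0.998]]
contact_force: [-4.5, 3.3, 24.7]
width: 0.0215
gripper_force: 55.0
```

Hard contact at TCP z 0.162, which is where the 55 mm stop belongs. Slot B is blocked. Next is slot A.

arm_command([
  {"dr": [0,0,0],"offset": [-0.002,0,-0.04],"fingers": -1},
  {"dr": [0,0,0],"offset": [-0.008,0,-0.14],"fingers": -1},
  {"dr": [0,0,0],"offset": [-0.016,0,-0.24],"fingers": -1},
  {"dr": [0,0,0],"offset": [-0.02,0,-0.32],"fingers": -1},
  {"dr": [0,0,0],"offset": [-0.02,0,-0.32],"fingers": -1},
  {"dr": [0,0,0],"offset": [-0.02,0.06,-0.32],"fingers": -1},
  {"dr": [0,0,0],"offset": [-0.02,0.12,-0.32],"fingers": -1},
  {"dr": [0,0,0],"offset": [-0.02,0.12,-0.32],"fingers": -1},
  {"dr": [0,0,0],"offset": [-0.02,0.12,-0.32],"fingers": -1},
])

```text
time: 10.0
ee_pos: [0.5731, -0.1478, 0.235]
eef_rot: [[-0.978, -0.202, 0.059], [-0.202, 0.979, 0.014], [-0.06, 0.001, -0.998]]
contact_force: [-0.1, -0.4, -2.6]
width: 0.0216
gripper_force: 55.0
```

```bash
cat > chk.py <<'E'
from h import *
from workcell import arm
import sys
np.set_printoptions(precision=4,suppress=True)
c=arm.capture("wrist");s=arm.get_state();R=s["eef_rot"];k=sys.argv[1]
p=s["ee_pos"]+R@BOT
print("tcp",s["ee_pos"],s["contact_force"],"need v,u mm",(SL[k]-p)@v*1e3,(SL[k]-p)@u*1e3,"h",p[2]-.106,"cmd",cmd(s,s["ee_pos"],RT)[1])
q=proj(c,p-.035*u);print("near corner",q,"slot",proj(c,SL[k]-.039*u),proj(c,SL[k]))
im=c["pixels"].astype(int);g=im.sum(2);sat=im.max(2)-im.min(2)
x=int(q[0])
for r in range(int(q[1])-16,int(q[1])+24,4): # grey pixels = blade, dark = slot
    print(r,x-8,[f"{a}{'*' if b<22 else ''}" for a,b in zip(g[r,x-8:x+12],sat[r,x-8:x+12])])
E
python3 chk.py A
```

```text
tcp [ 0.5734 -0.1483  0.2352] [ 0.5742  0.3984 -2.2594] need v,u mm -0.8713898590033045 -0.02676305255113181 h 0.011930232681244324 cmd [0.001, -0.0, -0.001]
near corner [256.4983 140.3076] slot [255.57   133.6209] [255.6704 173.2276]
124 248 ['222', '219', '219', '286', '267', '203', '206', '208', '206', '210', '202', '245', '245', '219', '220', '225', '222', '222', '223', '221']
128 248 ['227', '222', '216', '260', '261', '238', '243', '237', '239', '240', '232', '272', '259', '216', '221', '221', '222', '222', '222', '219']
132 248 ['226', '223', '221', '229', '241', '253', '255', '260', '257', '256', '250', '270', '267', '234', '225', '223', '226', '223', '227', '224']
136 248 ['131', '194', '232', '236', '178', '114', '112', '120', '114', '110', '95', '187', '231', '228', '221', '223', '225', '225', '223', '224']
140 248 ['178', '222', '227', '230', '181', '105', '100', '199*', '270*', '281*', '250*', '227', '221', '224', '220', '224', '219', '224', '220', '225']
144 248 ['188', '232', '221', '224', '194', '131', '90', '220*', '276*', '272*', '243*', '224', '216', '219', '220', '220', '222', '224', '219', '219']
148 248 ['101', '191', '231', '224', '205', '140', '84', '223*', '271*', '266*', '267*', '228', '203', '219', '220', '220', '218', '223', '217', '223']
152 248 ['181', '225', '222', '223', '209', '140', '84', '217*', '267*', '262*', '265*', '223', '200', '223', '221', '222', '219', '221', '225', '220']
156 248 ['125', '197', '227', '226', '209', '140', '114', '226*', '266*', '260*', '265*', '243', '217', '214', '221', '221', '219', '219', '219', '220']
160 248 ['104', '191', '228', '225', '206', '142', '116', '228*', '266*', '261*', '263*', '246', '219', '215', '217', '216', '218', '217', '219', '219']
```

arm_command([
  {"dr": [0,0,0],"offset": [0,-0.004,0],"fingers": -1},
  {"dr": [0,0,0],"offset": [0.001,-0.004,0.02],"fingers": -1},
  {"dr": [0,0,0],"offset": [0.002,-0.004,0.04],"fingers": -1},
  {"dr": [0,0,0],"offset": [0.004,-0.004,0.07],"fingers": -1},
  {"dr": [0,0,0],"offset": [0.007,-0.004,0.11],"fingers": -1},
  {"dr": [0,0,0],"offset": [0.009,-0.004,0.15],"fingers": -1},
  {"dr": [0,0,0],"offset": [0.011,-0.004,0.19],"fingers": -1},
  {"dr": [0,0,0],"offset": [0.014,-0.004,0.23],"fingers": -1},
  {"dr": [0,0,0],"offset": [0.016,-0.004,0.26],"fingers": -1},
  {"dr": [0,0,0],"offset": [0.016,-0.004,0.27],"fingers": -1},
  {"dr": [0,0,0],"offset": [0.016,-0.004,0.27],"fingers": -1},
])

```text
time: 11.15
ee_pos: [0.5739, -0.1496, 0.1679]
eef_rot: [[-0.978, -0.201, 0.06], [-0.2, 0.98, 0.014], [-0.061, 0.001, -0.998]]
contact_force: [-0.5, 0.2, -1.5]
width: 0.0218
gripper_force: 55.0
```

arm_command([
  {"dr": [0,0,0],"offset": [0,0,0.008],"fingers": -1},
  {"dr": [0,0,0],"offset": [0.001,0,0.016],"fingers": -1},
  {"dr": [0,0,0],"offset": [0.002,0,0.024],"fingers": -1},
  {"dr": [0,0,0],"offset": [0.002,0,0.032],"fingers": -1},
  {"dr": [0,0,0],"offset": [0.003,0,0.04],"fingers": -1},
  {"dr": [0,0,0],"offset": [0.003,0,0.04],"fingers": -1},
])

```text
time: 11.75
ee_pos: [0.574, -0.1497, 0.162]
eef_rot: [[-0.978, -0.201, 0.063], [-0.2, 0.98, 0.013], [-0.064, -0.0, -0.998]]
contact_force: [-4.5, 1.4, 16.0]
width: 0.022
gripper_force: 55.0
```

Slot A stops at the same height. Moving to slot C.

arm_command([
  {"dr": [0,0,0],"offset": [-0.002,0,-0.04],"fingers": -1},
  {"dr": [0,0,0],"offset": [-0.008,0,-0.14],"fingers": -1},
  {"dr": [0,0,0],"offset": [-0.016,0,-0.24],"fingers": -1},
  {"dr": [0,0,0],"offset": [-0.02,0,-0.32],"fingers": -1},
  {"dr": [0,0,0],"offset": [-0.02,0,-0.32],"fingers": -1},
  {"dr": [0,0,0],"offset": [-0.02,-0.08,-0.32],"fingers": -1},
  {"dr": [0,0,0],"offset": [-0.02,-0.16,-0.32],"fingers": -1},
  {"dr": [0,0,0],"offset": [-0.02,-0.24,-0.32],"fingers": -1},
  {"dr": [0,0,0],"offset": [-0.02,-0.24,-0.32],"fingers": -1},
  {"dr": [0,0,0],"offset": [-0.02,-0.24,-0.32],"fingers": -1},
])

```text
time: 12.75
ee_pos: [0.5857, -0.2092, 0.2374]
eef_rot: [[-0.978, -0.199, 0.059], [-0.199, 0.98, 0.014], [-0.06, 0.003, -0.998]]
contact_force: [0.1, 0.3, -3.1]
width: 0.0222
gripper_force: 55.0
```

```bash
python3 chk.py C
```

```text
tcp [ 0.5857 -0.2086  0.2376] [-0.4143 -0.1562 -2.0043] need v,u mm 0.5534627933615441 0.16226807377684202 h 0.014313923279216989 cmd [0.001, -0.0, -0.002]
near corner [257.5346 140.214 ] slot [258.0413 133.2882] [258.1523 172.6219]
124 249 ['219', '222', '222', '220', '245', '251', '223', '206', '209', '204', '209', '206', '239', '242', '223', '218', '221', '222', '225', '220']
128 249 ['225', '222', '219', '218', '243', '283', '264', '230', '237', '238', '237', '238', '231', '223', '219', '224', '225', '222', '221', '222']
132 249 ['221', '223', '223', '221', '265', '288', '267', '252', '256', '256', '258', '253', '248', '238', '224', '224', '224', '223', '222', '224']
136 249 ['234', '224', '223', '220', '224', '222', '158', '102', '117', '112', '114', '109', '136', '204', '233', '224', '222', '220', '223', '223']
140 249 ['226', '221', '221', '222', '224', '209', '207', '254*', '283*', '263*', '180*', '90', '135', '204', '227', '222', '217', '225', '221', '221']
144 249 ['222', '218', '219', '219', '221', '193', '224', '262*', '273*', '256*', '174*', '96', '130', '206', '227', '218', '219', '220', '222', '221']
148 249 ['224', '218', '221', '219', '220', '193', '223*', '261*', '266*', '277*', '203*', '91', '131', '204', '226', '223', '221', '221', '221', '221']
152 249 ['227', '222', '218', '218', '220', '211', '239', '255*', '264*', '271*', '200*', '93', '130', '203', '224', '221', '222', '220', '219', '217']
156 249 ['220', '219', '217', '217', '218', '219', '251', '260*', '259*', '270*', '212*', '106', '133', '200', '224', '219', '216', '222', '219', '221']
160 249 ['178', '225', '218', '218', '217', '221', '251', '261*', '261*', '265*', '214*', '114', '106', '191', '226', '219', '219', '220', '219', '221']
```

arm_command([
  {"dr": [0,0,0],"offset": [0,0.004,0],"fingers": -1},
  {"dr": [0,0,0],"offset": [0.001,0.004,0.02],"fingers": -1},
  {"dr": [0,0,0],"offset": [0.002,0.004,0.04],"fingers": -1},
  {"dr": [0,0,0],"offset": [0.004,0.004,0.07],"fingers": -1},
  {"dr": [0,0,0],"offset": [0.007,0.004,0.11],"fingers": -1},
  {"dr": [0,0,0],"offset": [0.009,0.004,0.15],"fingers": -1},
  {"dr": [0,0,0],"offset": [0.011,0.004,0.19],"fingers": -1},
  {"dr": [0,0,0],"offset": [0.014,0.004,0.23],"fingers": -1},
  {"dr": [0,0,0],"offset": [0.016,0.004,0.26],"fingers": -1},
  {"dr": [0,0,0],"offset": [0.017,0.004,0.28],"fingers": -1},
  {"dr": [0,0,0],"offset": [0.017,0.004,0.28],"fingers": -1},
])

```text
time: 13.9
ee_pos: [0.5854, -0.2073, 0.1673]
eef_rot: [[-0.978, -0.201, 0.059], [-0.2, 0.98, 0.014], [-0.06, 0.002, -0.998]]
contact_force: [0.1, -0.6, -3.1]
width: 0.0219
gripper_force: 55.0
```

arm_command([
  {"dr": [0,0,0],"offset": [0,0,0.008],"fingers": -1},
  {"dr": [0,0,0],"offset": [0.001,0,0.016],"fingers": -1},
  {"dr": [0,0,0],"offset": [0.002,0,0.024],"fingers": -1},
  {"dr": [0,0,0],"offset": [0.002,0,0.032],"fingers": -1},
  {"dr": [0,0,0],"offset": [0.003,0,0.04],"fingers": -1},
  {"dr": [0,0,0],"offset": [0.003,0,0.04],"fingers": -1},
])

```text
time: 14.5
ee_pos: [0.5858, -0.2075, 0.162]
eef_rot: [[-0.978, -0.201, 0.063], [-0.2, 0.98, 0.013], [-0.064, -0.0, -0.998]]
contact_force: [-4.5, 1.8, 14.8]
width: 0.0221
gripper_force: 55.0
```

Slot C is stopped too, which leaves slot D.

arm_command([
  {"dr": [0,0,0],"offset": [-0.002,0,-0.04],"fingers": -1},
  {"dr": [0,0,0],"offset": [-0.008,0,-0.14],"fingers": -1},
  {"dr": [0,0,0],"offset": [-0.016,0,-0.24],"fingers": -1},
  {"dr": [0,0,0],"offset": [-0.02,0,-0.32],"fingers": -1},
  {"dr": [0,0,0],"offset": [-0.02,0,-0.32],"fingers": -1},
  {"dr": [0,0,0],"offset": [-0.02,-0.06,-0.32],"fingers": -1},
  {"dr": [0,0,0],"offset": [-0.02,-0.12,-0.32],"fingers": -1},
  {"dr": [0,0,0],"offset": [-0.02,-0.12,-0.32],"fingers": -1},
  {"dr": [0,0,0],"offset": [-0.02,-0.12,-0.32],"fingers": -1},
])

```text
time: 15.4
ee_pos: [0.5914, -0.2375, 0.2368]
eef_rot: [[-0.978, -0.199, 0.058], [-0.199, 0.98, 0.015], [-0.06, 0.003, -0.998]]
contact_force: [-0.2, 0.8, -2.6]
width: 0.0217
gripper_force: 55.0
```

```bash
python3 chk.py D
```

```text
tcp [ 0.5914 -0.2371  0.2372] [ 0.533  -0.6344 -2.9136] need v,u mm -0.4579839028683633 0.4111735036513296 h 0.013839944070584254 cmd [0.002, -0.001, -0.002]
near corner [257.3861 140.3109] slot [256.8324 133.7446] [256.99   173.1171]
124 249 ['223', '223', '223', '220', '212', '212', '215', '215', '213', '214', '209', '246', '245', '219', '221', '222', '226', '221', '228', '225']
128 249 ['222', '226', '221', '227', '231', '234', '232', '234', '235', '235', '233', '245', '257', '234', '220', '223', '225', '221', '225', '223']
132 249 ['223', '226', '222', '228', '241', '244', '249', '247', '253', '251', '243', '302', '283', '219', '221', '224', '222', '222', '223', '225']
136 249 ['227', '228', '225', '229', '213', '147', '106', '110', '113', '111', '89', '157', '222', '227', '222', '220', '221', '225', '223', '222']
140 249 ['230', '222', '224', '226', '207', '139', '183*', '262*', '285*', '259*', '165*', '152', '214', '225', '224', '224', '223', '224', '223', '222']
144 249 ['228', '223', '224', '224', '206', '132', '201*', '256*', '270*', '257*', '159*', '124', '206', '224', '221', '220', '221', '222', '223', '223']
148 249 ['224', '223', '219', '227', '207', '129', '217*', '276*', '270*', '277*', '195*', '120', '201', '229', '222', '221', '221', '220', '221', '223']
152 249 ['228', '221', '224', '227', '206', '129', '211*', '271*', '267*', '275*', '195*', '117', '201', '228', '219', '225', '218', '221', '222', '221']
156 249 ['218', '222', '218', '226', '203', '147', '225*', '272*', '263*', '272*', '205*', '135', '195', '227', '223', '218', '223', '218', '219', '219']
160 249 ['222', '226', '222', '219', '203', '144', '207*', '250*', '257*', '273*', '206*', '137', '199', '224', '218', '218', '221', '222', '216', '219']
```

arm_command([
  {"dr": [0,0,-0.002],"offset": [0.001,0,0.02],"fingers": -1},
  {"dr": [0,0,-0.002],"offset": [0.002,0,0.04],"fingers": -1},
  {"dr": [0,0,-0.002],"offset": [0.004,0,0.07],"fingers": -1},
  {"dr": [0,0,-0.002],"offset": [0.007,0,0.11],"fingers": -1},
  {"dr": [0,0,-0.002],"offset": [0.009,0,0.15],"fingers": -1},
  {"dr": [0,0,-0.002],"offset": [0.011,0,0.19],"fingers": -1},
  {"dr": [0,0,-0.002],"offset": [0.014,0,0.23],"fingers": -1},
  {"dr": [0,0,-0.002],"offset": [0.016,0,0.26],"fingers": -1},
  {"dr": [0,0,-0.002],"offset": [0.017,0,0.28],"fingers": -1},
  {"dr": [0,0,-0.002],"offset": [0.017,0,0.28],"fingers": -1},
])

```text
time: 16.45
ee_pos: [0.5915, -0.2367, 0.1673]
eef_rot: [[-0.977, -0.204, 0.059], [-0.203, 0.979, 0.014], [-0.06, 0.002, -0.998]]
contact_force: [0.2, 0.1, -2.7]
width: 0.0218
gripper_force: 55.0
```

arm_command([
  {"dr": [0,0,0],"offset": [0,0,0.008],"fingers": -1},
  {"dr": [0,0,0],"offset": [0.001,0,0.016],"fingers": -1},
  {"dr": [0,0,0],"offset": [0.002,0,0.024],"fingers": -1},
  {"dr": [0,0,0],"offset": [0.002,0,0.032],"fingers": -1},
  {"dr": [0,0,0],"offset": [0.003,0,0.04],"fingers": -1},
  {"dr": [0,0,0],"offset": [0.003,0,0.04],"fingers": -1},
])

```text
time: 17.05
ee_pos: [0.5915, -0.2368, 0.1578]
eef_rot: [[-0.977, -0.204, 0.059], [-0.203, 0.979, 0.014], [-0.061, 0.001, -0.998]]
contact_force: [-0.1, 0.4, -2.1]
width: 0.0218
gripper_force: 55.0
```

Past the stop height with no force, so slot D is the deep one. Continuing down until the collar seats (expected near z 0.132).

arm_command([
  {"dr": [0,0,0],"offset": [0.001,0,0.02],"fingers": -1},
  {"dr": [0,0,0],"offset": [0.002,0,0.04],"fingers": -1},
  {"dr": [0,0,0],"offset": [0.004,0,0.06],"fingers": -1},
  {"dr": [0,0,0],"offset": [0.005,0,0.075],"fingers": -1},
  {"dr": [0,0,0],"offset": [0.005,0,0.083],"fingers": -1},
  {"dr": [0,0,0],"offset": [0.005,0,0.083],"fingers": -1},
])

```text
time: 17.65
ee_pos: [0.5916, -0.2367, 0.1369]
eef_rot: [[-0.977, -0.204, 0.059], [-0.203, 0.979, 0.014], [-0.061, 0.001, -0.998]]
contact_force: [-0.1, -0.1, -2.1]
width: 0.0219
gripper_force: 55.0
```

arm_command([
  {"dr": [0,0,0],"offset": [0,0,0.008],"fingers": -1},
  {"dr": [0,0,0],"offset": [0.001,0,0.016],"fingers": -1},
  {"dr": [0,0,0],"offset": [0.002,0,0.024],"fingers": -1},
  {"dr": [0,0,0],"offset": [0.002,0,0.032],"fingers": -1},
  {"dr": [0,0,0],"offset": [0.002,0,0.032],"fingers": -1},
])

```text
time: 18.15
ee_pos: [0.5918, -0.2369, 0.132]
eef_rot: [[-0.977, -0.204, 0.062], [-0.204, 0.979, 0.013], [-0.063, -0.0, -0.998]]
contact_force: [-4.3, 1.3, 9.7]
width: 0.022
gripper_force: 55.0
```

arm_command([
  {"dr": [0,0,0],"offset": [0,0,-0.008],"fingers": -1},
  {"dr": [0,0,0],"offset": [0,0,-0.008],"fingers": 0.1},
  {"dr": [0,0,0],"offset": [0,0,-0.008],"fingers": 0.1},
  {"dr": [0,0,0],"offset": [0,0,-0.008],"fingers": 0.1},
  {"dr": [0,0,0],"offset": [0,0,-0.008],"fingers": 0.1},
  {"dr": [0,0,0],"offset": [0,0,-0.008],"fingers": 0.1},
])

```text
time: 18.75
ee_pos: [0.5916, -0.2368, 0.1312]
eef_rot: [[-0.977, -0.204, 0.06], [-0.203, 0.979, 0.013], [-0.061, 0.001, -0.998]]
contact_force: [0.4, -0.6, -0.8]
width: 0.0499
gripper_force: 0.0
```

arm_command([
  {"dr": [0,0,0],"offset": [0,0,-0.08],"fingers": 0.1},
  {"dr": [0,0,0],"offset": [0,0,-0.2],"fingers": 0.1},
  {"dr": [0,0,0],"offset": [0,0,-0.35],"fingers": 0.1},
  {"dr": [0,0,0],"offset": [0,0,-0.5],"fingers": 0.1},
  {"dr": [0,0,0],"offset": [0.2,0,-0.55],"fingers": 0.1},
  {"dr": [0,0,0],"offset": [0.4,0,-0.55],"fingers": 0.1},
  {"dr": [0,0,0],"offset": [0.6,0,-0.55],"fingers": 0.1},
  {"dr": [0,0,0],"offset": [0.6,0,-0.55],"fingers": 0.1},
  {"dr": [0,0,0],"offset": [0.6,0,-0.55],"fingers": 0.1},
])

```text
time: 19.65
ee_pos: [0.4363, -0.2695, 0.2599]
eef_rot: [[-0.977, -0.202, 0.062], [-0.202, 0.979, 0.013], [-0.063, 0.0, -0.998]]
contact_force: [-0.4, 1.2, -0.2]
width: 0.0502
gripper_force: 0.0
```

```bash
python3 - <<'E'
from h import *
from workcell import arm
c=arm.capture("scene");print(arm.get_state()["ee_pos"])
e=SL["D"].copy()
for h in(0,.012,.08): print(h,proj(c,e+[0,0,h]))
cv2.imwrite("pics/fin.png",cv2.resize(np.clip(c["pixels"][90:330,90:350]*1.4,0,255).astype(np.uint8),None,fx=2.5,fy=2.5,interpolation=cv2.INTER_CUBIC))
E
```

```text
[ 0.43735856 -0.26947158  0.25985886]
0 [170.88195141 166.3114803 ]
0.012 [170.11408059 162.56468375]
0.08 [165.50293441 140.06477073]
```

View pics/fin.png

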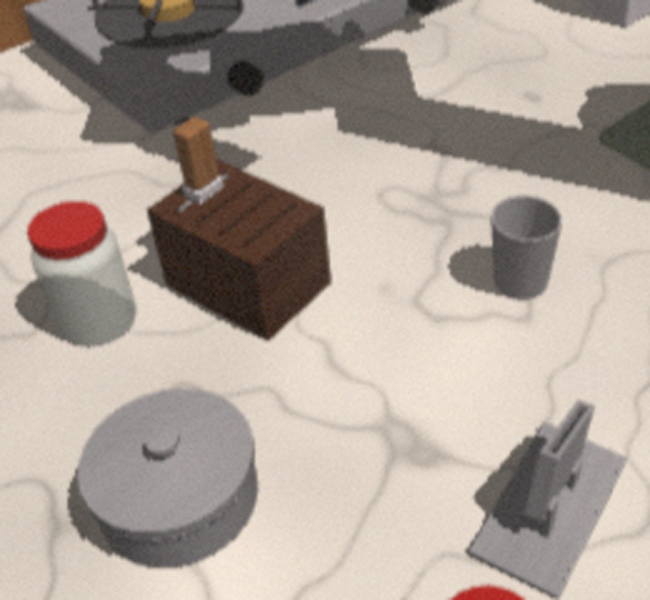

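The scraper stands seated in slot D, with its collar on the block top and its handle end within 2 px of the predicted upright position. The other items are in place. Handing in.

```bash
python3 -c "
from workcell import arm
print(arm.hand_in())"
```

```text
the job is handed in; nothing more can be done
None
```

The scraper is standing fully home in the fourth slot I tried, the one farthest to the robot's right. The other three were each stopped 30 mm higher; the bystanders were left alone, and the job is handed in at about 20 s.

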